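Refit the tray and reset the key interlock under the vivarium

TASK

Put the loose metal tray on the four-post stand, lowering it all the way down onto the posts' shoulders, with a post through every corner hole, before letting go. Then reset the lamp interlock: push the key with the rectangular bow fully into the keyhole of the interlock box, turn it clockwise to its stop and back home, draw it straight out and hang it back, upright and down on its collar, in the free slot of the key rack. Leave the round-bowed key, the clear tub, the bowl and the toggle switch as they are.

Things in the scene. Friction and masses are not known exactly. Their poses are not given: they have to be found in the camera images.
- tray: Loose aluminium tray, about 0.3 kg, flat on the table: plate 110 (x) x 150 (y) x 6 mm, 8 mm lips on the long edges. Origin: centre of its underside. Four 15 mm square holes at x = +-42, y = +-62 mm. Upright bridge handle across the middle: grip bar 12 mm thick (x), 80 mm long (y), 38 to 66 mm above the origin, pinched across x from above, uprights at y = +-34. Same after a half turn about z
- stand: Fixed two-tier stand, base 120 (x) x 160 (y) mm, with a fixed lower tray. Origin: centre of its underside. Four posts at x = +-42, y = +-62 mm: 22 mm diameter up to a flat shoulder 55 mm above the table, then 10 mm diameter to a round tip at 100 mm. The loose tray belongs with its underside on the shoulders, its x axis along the stand's (either way round)
- key: Loose steel key, about 0.12 kg, with a rectangular bow, hanging upright in the rack. Origin: on the shank axis under the collar; z up, to the bow. Collar 28 mm diameter, z 0 to 6. Bow 10 mm thick (x), 40 wide (y), z 6 to 54 mm, pinched across x from above. Shank 12 mm diameter, z -50 to 0. Bit: a flag 7 mm thick (y) at the lower end, z -50 to -28, reaching 24 mm from the axis along -x
- round_key: Bystander: a key of the same shape, but with a round disc bow of 46 mm diameter and 10 mm thickness, in the other slot of the rack. Same origin and axes. Must not be moved
- lock: Fixed interlock box, 100 x 100 x 75 mm; origin: centre of its underside. Its 6 mm steel cover (top face 75 mm above the table) has the keyhole: a 16 mm square hole for the shank at the centre and an 11 mm wide slot for the bit from it along the box's -x, to 28 mm from the centre. Turned away from home the bit is trapped under the cover
- keyhole (a point): Centre of the keyhole on the cover's top face; axes as lock. The key goes in with its axes along these, until its collar rests on the cover (key origin at this point)
- barrel (a joint): Turn of the lock barrel about the vertical axis through the keyhole, rad: 0 at home (at the start), grows clockwise seen from above to the stop at 1.3. It stays where it is left (friction about 0.05 N m). The bit has 2 mm of play either side, so that the barrel lags the key by about 0.08 rad
- rack: Fixed plywood key rack, 60 (x) x 140 (y) mm, top of its 8 mm shelf 75 mm above the table. Origin: centre of its underside. Two 16 mm wide slots, open to the front (-x), end 9 mm behind the key axis. A key hangs with its collar on the shelf and its bit to the front (axes within 0.1 rad of the rack's): lifted straight out, lowered straight in
- slot0 (a point): Hanging place in the rack (rack x = 0, y = -34 mm), on the upper face of the shelf; axes as rack. Either key may start here
- slot1 (a point): The other hanging place (rack x = 0, y = +34 mm)
- tub: Bystander: open clear acrylic tub, 110 (x) x 90 (y) x 60 mm, loose. Origin: centre of its underside
- bowl: Bystander: small white ceramic bowl, 100 mm across, 45 mm high, loose. Origin: centre of its underside
- switchbox: Bystander: fixed black toggle switch box, 60 x 60 x 40 mm. Origin: centre of its underside
- toggle_tip (a point): Tip of the small steel toggle lever on the switch box, about 65 mm above the table; it stays where it is pushed and must not be moved
Things that resemble listed ones, but are neither listed nor needed, are in the scene too. Leave any purple or red look-alike of the tray alone.

How it is judged (in metres and radians):
On the way, in this order (a step that is already met when the one before it is completed fails the run):
1. the tray is down on the shoulders of all four posts (within 5 mm) while still held (x of tray in the frame of stand between -0.005 and 0.005 m and y of tray in the frame of stand between -0.005 and 0.005 m and z of tray in the frame of stand between 0.05 and 0.06 m and angle between tray's own z axis and vertical below 0.03 rad and angle between the x axis of tray and the x axis of stand, either way round below 0.08 rad and contact force between the fingers and tray above 0.5 N), for 0.1 s.
2. the tray still on, the rectangular key is fully in the keyhole (collar within 5 mm of the cover, upright), the barrel at home (x of tray in the frame of stand between -0.005 and 0.005 m and y of tray in the frame of stand between -0.005 and 0.005 m and z of tray in the frame of stand between 0.05 and 0.06 m and angle between tray's own z axis and vertical below 0.03 rad and angle between the x axis of tray and the x axis of stand, either way round below 0.08 rad and horizontal distance between key and keyhole below 0.005 m and z of key in the frame of keyhole below 0.005 m and angle between key's own z axis and vertical below 0.1 rad and value of joint barrel below 0.15 rad), for 0.1 s.
3. the key, still in, has turned the barrel to its stop (over 1.2 rad) (horizontal distance between key and keyhole below 0.005 m and z of key in the frame of keyhole below 0.005 m and angle between key's own z axis and vertical below 0.1 rad and value of joint barrel above 1.2 rad), for 0.1 s.
4. the key, still in, has turned the barrel back home (under 0.15 rad) (horizontal distance between key and keyhole below 0.005 m and z of key in the frame of keyhole below 0.005 m and angle between key's own z axis and vertical below 0.1 rad and value of joint barrel below 0.15 rad), for 0.1 s.
5. the key has been drawn out, its tip above the cover, the barrel still home (value of joint barrel below 0.15 rad and z of key in the frame of keyhole above 0.052 m), for 0.05 s.
At the end, for the whole second after the job is handed in: Tray at rest on the four shoulders (within 5 mm, 0.08 rad, level to 0.03 rad); barrel home (under 0.15 rad); rectangular key hanging upright (0.1 rad) and at rest in a rack slot (within 8 mm of its centre, collar within 4 mm of the shelf) (x of tray in the frame of stand between -0.005 and 0.005 m and y of tray in the frame of stand between -0.005 and 0.005 m and z of tray in the frame of stand between 0.05 and 0.06 m and angle between tray's own z axis and vertical below 0.03 rad and angle between the x axis of tray and the x axis of stand, either way round below 0.08 rad and value of joint barrel below 0.15 rad and ((horizontal distance between key and slot0 below 0.008 m and z of key in the frame of slot0 between -0.004 and 0.004 m) or (horizontal distance between key and slot1 below 0.008 m and z of key in the frame of slot1 between -0.004 and 0.004 m)) and angle between key's own z axis and vertical below 0.1 rad and linear speed of each of key, tray below 0.02 m/s); the robot touches nothing.
It fails at once if the round-bowed key is moved (over 20 mm) (distance of round_key from where it was at the start of the episode above 0.02 m).
It fails at once if the tub is moved (over 20 mm) (distance of tub from where it was at the start of the episode above 0.02 m).
It fails at once if the bowl is moved (over 20 mm) (distance of bowl from where it was at the start of the episode above 0.02 m).
It fails at once if the toggle switch is moved (its tip over 8 mm) (distance of toggle_tip from where it was at the start of the episode above 0.008 m).
It also fails if it takes over 72 s, if anything falls off the work surface, if the arm or the gripper's body presses on something with over 40 N, if the wrist force passes 120 N, or if a joint passes its speed limit or range.

ROBOT

A 7-joint arm with a two-finger parallel gripper is mounted at the origin on the work surface. World frame = base frame: x ahead of the robot, y to its left, z up, the work surface at z = 0. Lengths are in m, angles in degrees, forces in N, time in s.
With the tool pointing down it reaches from about 0.425 to 0.95 m from the base axis. Payload 16.7 kg.
Tool frame: the origin (TCP) lies on the front face of the gripper's body, between the roots of the fingers; the fingertips stand 97 mm ahead of it and the grasp point (between the pads) lies 78 mm ahead of it; z points along the fingers, y is the line along which they close (so a half turn about z gives the same grasp; the last joint's range is limited). The gripper opens to 94 mm and grips with 3 to 60 N. Pads are 16 mm wide; open, the fingers measure 119 mm over their backs; the gripper's body (75 mm by 177 mm) begins 78 mm behind the grasp point.
Start: joints at [-72.279, 24.414, 4.234, 92.017, -1.954, 63.644, -3.845], TCP at [0.299, 0.605, 0.303] pointing down, gripper open.
Joint ranges: [-163.25, 163.25], [-28.42, 122.38], [-70.27, 78.77], [12.13, 141.07], [-58.53, 238.53], [9.26, 117.41], [-156.51, 156.51]. Speed limits (degrees/s): [108.29, 108.29, 136.94, 136.94, 172.46, 172.46, 172.46].

INTERFACE

Orientations are given as a 3x3 rotation matrix whose columns are the frame's x, y, z axes.
In Python, from cell import arm gives the robot as it stands. The module is installed in compiled form; this text tells all that it offers.
- The arm moves only by the tool send_rows, never from a script. Its argument "series" is text: rows parted by semicolons, each of 7 numbers parted by spaces: the turn, a rotation vector about the tool's x, y, z in degrees, then the shift along the tool's x, y, z in mm, then the closure, from 0 (fully open) to 1 (shut). In form: rx ry rz dx dy dz claw; .... A call has 1 to 10 rows; each row is the pose to reach, as a shift and turn from the pose commanded when the call began, along the tool's axes at that moment; what a row does not reach only later rows make up. A row lasts 1/12 s, in which the tool goes at most 41.7 mm and 7.16 degrees, less where a joint would pass 70% of its speed; a pose out of reach is approached as far as the arm can. A call with a gripper value outside its range is refused whole. The fingers move at their own pace and stop on an object; "force" is the grip in N (left out, the last holds). Time passes only in rows, so rows that repeat a pose let the fingers close. It gives the time, the measured TCP pose, the force, the opening and the grip force at its end, in the units of the state.
- arm.state(): the state, without advancing time (a new reading comes with each control period).
- arm.snapshot(name): name is "scene" or "top"; returns a dict with "image" (400x640x3 uint8, blue, green, red), "range_z" (400x640 float32, m along the optical axis (not along the pixel's ray), 0 where there is no reading), "fx", "fy", "cx", "cy" (pixels), "R" (3x3) and "t" (3): a world point X has camera coordinates R X + t. Camera axes: x right, y down, z forward; pixel columns grow to the right and rows downward; lengths in m; the calibration is good to about 2 mm. A picture is of the moment at which its call begins.
- arm.job_done(): hands the job in; it is judged then, once.
Trained networks look in a picture, given as the dict that the camera call returned (one of the last four; its "shot" number tells which), for a name from the list of things; names that differ only in an ending like _2 or _b are one class to them, and where a whole thing is asked for, a point or a joint stands for the part that bears it (a point fixed in the world has none). Each returns a list of dicts, best first, with "confidence" (0 to 1); they miss things now and then, are a little off and sometimes report something else, mostly with a low value. They report only what shows in the picture. A call takes as long as a camera call. They do not tell look-alikes from the thing itself.
- arm.look_for(query, picture): "location" ([column, row] as shares, 0 to 1, of the picture: columns of its width, rows of its height, amid what is visible of it).
- arm.masks_of(query, picture): "pixels" (400x640 bool, what is visible of it) and "location" ([column, row] as shares, 0 to 1, of the picture: columns of its width, rows of its height, amid what is visible of it).
The state is a dict: "t": time; "joints": joint angles; "dq": joint speeds; "effort": joint torques, N m; "tcp_pos": TCP position; "orientation": TCP orientation; "force": force on the tool from outside, world axes, zero at the start; "wrist_torque": the same for the moment, N m; "finger_gap": finger opening in m; "grasp_force": force on a finger pad.
Only numpy, scipy, OpenCV 4.12 (cv2) and the standard library are available. Lean on these libraries where they do the work, as an engineer would, in place of code of your own. Each camera call takes 0.05 s, during which the arm holds its last target. There are 200 camera calls.

## Working session

There is one attempt and no reset: what is moved stays moved. The work goes in short steps, Python scripts to look and compute and a tool call to move; the robot and the scene stay as the last step left them, time stands still between calls to the robot, and variables do not carry over. Pictures are saved under pics/ and viewed, at most 10 in all, crops included, and the job is handed in when it is done.

Besides the shell and the picture viewer there is one more tool, called after "Emit:" by a JSON object that holds its "fn" and its "kwargs", one argument or row to a line. send_rows: Moves the arm, as the interface text tells. Its arguments: {"type":"object","properties":{"series":{"type":"string"},"force":{"type":"number"}},"required":["series"]}

```bash
mkdir -p pics
cat > h.py <<'E'
import numpy as np,cv2
from cell import arm
def pts(p,mask):
    v,u=np.nonzero(mask&(p["range_z"]>0)); z=p["range_z"][v,u]
    c=np.stack([(u-p["cx"])/p["fx"]*z,(v-p["cy"])/p["fy"]*z,z],1)
    return (c-p["t"])@p["R"]
def proj(p,X):
    c=np.atleast_2d(X)@p["R"].T+p["t"]
    return np.stack([c[:,0]/c[:,2]*p["fx"]+p["cx"],c[:,1]/c[:,2]*p["fy"]+p["cy"]],1)
E
python3 - <<'E'
from h import *
np.set_printoptions(precision=3,suppress=True)
for cam in("scene","top"):
    p=arm.snapshot(cam); cv2.imwrite(f"pics/{cam}0.png",p["image"])
    np.savez(f"{cam}0.npz",**p)
    print(cam,"C",-p["R"].T@p["t"],p["fx"],p["R"].round(2).tolist())
    for n in["tray","stand","key","round_key","lock","rack","tub","bowl","switchbox"]:
        for m in arm.masks_of(n,p)[:3]:
            q=pts(p,m["pixels"]); loc=np.array(m["location"])*[640,400]
            print(n,round(m["confidence"],2),loc.round(),m["pixels"].sum(),np.median(q,0) if len(q) else"",(np.percentile(q,[2,98],axis=0).round(3).tolist()) if len(q) else "")
E
```

```text
scene C [ 1.156 -0.318  0.83 ] 389.7673921219413 [[0.51, 0.86, -0.0], [0.62, -0.37, -0.69], [-0.6, 0.35, -0.72]]
tray 0.78 [466. 182.] 1352 [0.65  0.489 0.006] [[0.573, 0.423, -0.001], [0.716, 0.575, 0.066]]
tray 0.72 [447. 252.] 2198 [0.828 0.255 0.006] [[0.746, 0.191, 0.001], [0.899, 0.334, 0.066]]
tray 0.63 [401. 205.] 1644 [0.633 0.255 0.007] [[0.564, 0.193, -0.0], [0.687, 0.336, 0.066]]
stand 0.74 [324. 189.] 1970 [0.469 0.102 0.028] [[0.39, 0.025, 0.002], [0.524, 0.183, 0.092]]
stand 0.46 [171. 238.] 1058 [ 0.473 -0.324  0.073] [[0.434, -0.397, 0.006], [0.514, -0.253, 0.077]]
key 0.84 [187. 225.] 334 [ 0.478 -0.294  0.104] [[0.466, -0.311, 0.03], [0.487, -0.275, 0.129]]
key 0.58 [324. 186.] 1844 [0.47  0.103 0.028] [[0.393, 0.026, 0.007], [0.524, 0.18, 0.089]]
round_key 0.78 [163. 231.] 272 [ 0.454 -0.355  0.103] [[0.446, -0.374, 0.077], [0.462, -0.336, 0.125]]
round_key 0.46 [262. 252.] 2390 [ 0.614 -0.157  0.073] [[0.542, -0.209, -0.0], [0.651, -0.097, 0.077]]
lock 0.8 [261. 252.] 2290 [ 0.613 -0.157  0.073] [[0.544, -0.208, 0.005], [0.651, -0.097, 0.077]]
rack 0.86 [177. 239
[... 1047 characters left out ...]
 [0.516, 0.188, 0.088]]
lock 0.86 [388. 175.] 1306 [ 0.592 -0.144  0.075] [[0.54, -0.198, 0.012], [0.643, -0.094, 0.08]]
lock 0.33 [397. 175.] 21 [ 0.594 -0.159  0.016] [[0.577, -0.165, 0.008], [0.603, -0.157, 0.057]]
rack 0.97 [454. 220.] 913 [ 0.466 -0.314  0.074] [[0.414, -0.391, -0.001], [0.51, -0.249, 0.082]]
rack 0.28 [255. 169.] 1766 [0.623 0.267 0.007] [[0.568, 0.194, 0.0], [0.685, 0.343, 0.068]]
tub 0.57 [309. 144.] 1266 [0.704 0.095 0.006] [[0.64, 0.048, -0.001], [0.755, 0.142, 0.064]]
bowl 0.63 [464. 142.] 848 [ 0.693 -0.373  0.021] [[0.644, -0.409, 0.002], [0.732, -0.32, 0.048]]
switchbox 0.94 [385. 231.] 432 [ 0.436 -0.12   0.04 ] [[0.407, -0.151, 0.019], [0.465, -0.092, 0.053]]
```

View pics/scene0.png

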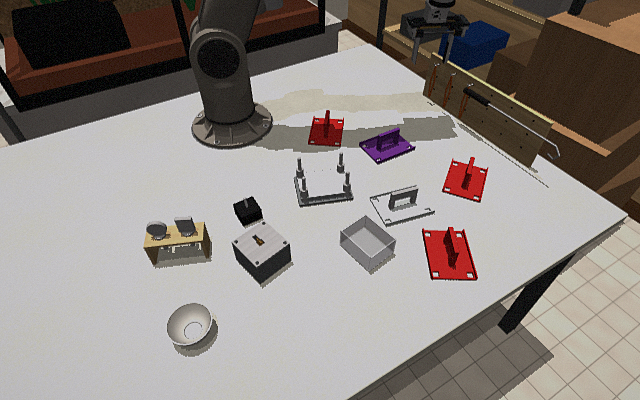

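View pics/top0.png

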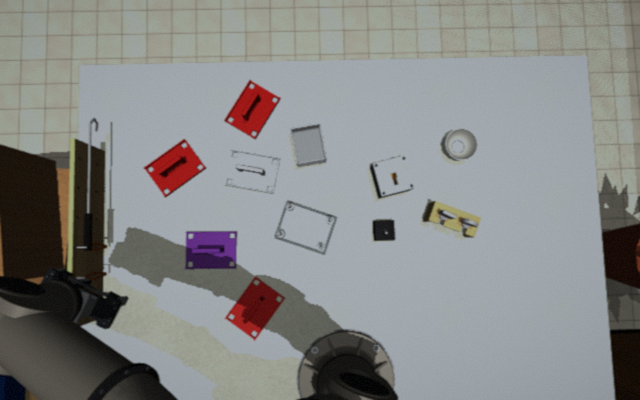

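```bash
cat >> h.py <<'E'
def rect(p,c,z,w=0.2,n=200):
    s=w/2
    W=np.array([[c[0]+s,c[1]+s,z],[c[0]+s,c[1]-s,z],[c[0]-s,c[1]-s,z],[c[0]-s,c[1]+s,z]])
    H=cv2.getPerspectiveTransform(proj(p,W).astype(np.float32),np.float32([[0,0],[n,0],[n,n],[0,n]]))
    return cv2.warpPerspective(p["image"],H,(n,n),flags=cv2.INTER_CUBIC) # up=+x, left=+y,
E
python3 - <<'E'
from h import *
np.set_printoptions(precision=4,suppress=True)
T=[("tray",(.625,.265),.006),("stand",(.455,.106),.055),("stand",(.455,.106),.1),("lock",(.595,-.15),.075),("rack",(.472,-.322),.075),("key",(.472,-.322),.129)]
P={c:dict(np.load(c+"0.npz")) for c in("scene","top")}
tiles=[rect(P[c],t[1],t[2]) for c in P for t in T]
cv2.imwrite("pics/mont.png",np.vstack([np.hstack(tiles[i:i+4]) for i in(0,4,8)]))
def box(a,lab):
    if len(a)<5: print(lab,len(a));return
    r=cv2.minAreaRect(a[:,:2].astype(np.float32)); print(lab,len(a),np.round(r[0],4),np.round(r[1],4),round(r[2],1),"mean",a.mean(0))
for c,p in P.items():
    q=pts(p,np.ones((400,640),bool))
    def sel(cx,cy,r,z0,z1): return q[(abs(q[:,0]-cx)<r)&(abs(q[:,1]-cy)<r)&(q[:,2]>z0)&(q[:,2]<z1)]
    box(sel(.625,.265,.1,.058,.075),c+" handle")
    box(sel(.625,.265,.1,.003,.03),c+" plate")
    box(sel(.595,-.15,.08,.068,.082),c+" lock")
    box(sel(.47,-.322,.09,.068,.078),c+" rack")
    for k,(x,y) in dict(rk=(.454,-.355),k=(.478,-.294)).items():
        box(sel(x,y,.03,.095,.14),c+k)
    s=sel(.455,.106,.1,.08,.11)
    if len(s):
        m=s[:,None,:2]-s[None,:,:2]; from scipy.cluster.hierarchy import fclusterdata
        l=fclusterdata(s[:,:2],.03,'distance')
        for i in set(l): print(c,"post",s[l==i].mean(0),(l==i).sum())
E
```

```text
scene handle 129 [0.6255 0.2652] [0.0786 0.0151] 78.0 mean [0.627  0.2652 0.0643]
scene plate 1295 [0.6242 0.2668] [0.1943 0.1905] 0.9 mean [0.6324 0.2588 0.0074]
scene lock 1408 [ 0.5922 -0.1522] [0.1047 0.101 ] 13.5 mean [ 0.5965 -0.1532  0.0743]
scene rack 825 [ 0.4628 -0.324 ] [0.1419 0.0621] 69.2 mean [ 0.4721 -0.3246  0.074 ]
scenerk 199 [ 0.4501 -0.3555] [0.0453 0.013 ] 72.6 mean [ 0.4525 -0.3548  0.1116]
scenek 214 [ 0.4747 -0.2933] [0.0403 0.0122] 63.9 mean [ 0.4771 -0.2931  0.1153]
scene post [0.4718 0.0347 0.0908] 24
scene post [0.3931 0.0638 0.0926] 19
scene post [0.5144 0.1508 0.0919] 25
scene post [0.4349 0.1798 0.0899] 23
top handle 121 [0.626  0.2686] [0.0801 0.0127] 78.4 mean [0.6259 0.2686 0.0664]
top plate 1978 [0.6248 0.2651] [0.1994 0.1997] 0.0 mean [0.6256 0.2684 0.007 ]
top lock 1129 [ 0.5934 -0.1498] [0.1006 0.1009] 12.9 mean [ 0.5933 -0.1495  0.0753]
top rack 669 [ 0.4623 -0.3219] [0.1416 0.0608] 68.0 mean [ 0.4636 -0.319   0.0743]
toprk 82 [ 0.4492 -0.352 ] [0.0426 0.0111] 65.6 mean [ 0.4497 -0.3492  0.1169]
topk 85 [ 0.4743 -0.2902] [0.0404 0.0111] 63.2 mean [ 0.4737 -0.2882  0.1215]
top post [0.3915 0.0669 0.0976] 10
top post [0.4692 0.0385 0.0957] 12
top post [0.4339 0.1828 0.0973] 12
top post [0.5125 0.1536 0.094 ] 13
```

View pics/mont.png

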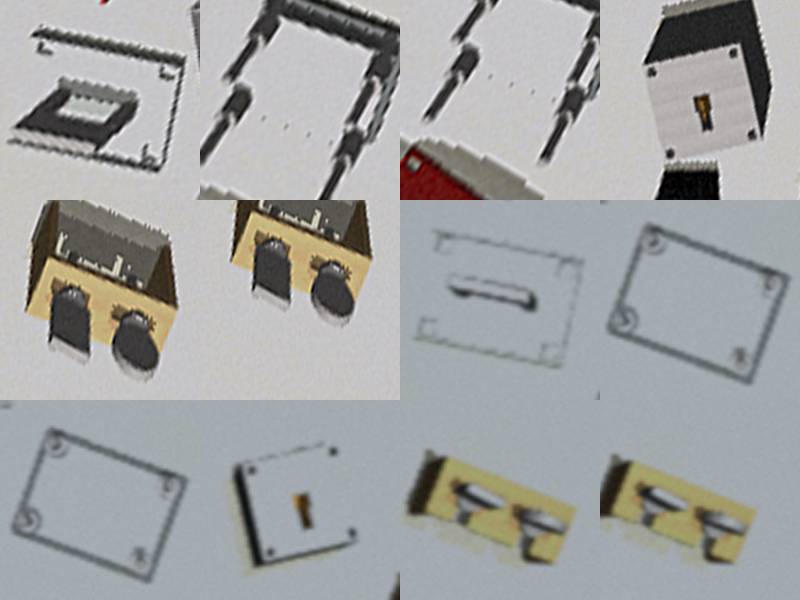

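```bash
cat >> h.py <<'E'
from scipy.spatial.transform import Rotation as Ro
def plan(pos,yaw,s=None):
    """yaw (deg): direction of tool y in world (mod 180), tool down"""
    s=s or arm.state(); R=np.array(s["orientation"]); out=[]
    for a in (yaw,yaw+180):
        a_=np.radians(a); y=np.array([np.cos(a_),np.sin(a_),0]); z=np.array([0,0,-1.]); G=np.stack([np.cross(y,z),y,z],1)
        rv=np.degrees(Ro.from_matrix(R.T@G).as_rotvec()); out.append((abs(rv[2]),rv))
    d=R.T@(np.array(pos)-s["tcp_pos"])*1000
    for o in sorted(out,key=lambda o:o[0]): print("rot",o[1].round(2),"shift",d.round(1))
E
python3 - <<'E'
from h import *
np.set_printoptions(precision=4,suppress=True)
s=arm.state(); print(s)
plan((.626,.267,.30),-12); plan((.626,.267,.130),-12)
p=dict(np.load("scene0.npz"))
a=cv2.resize(p["image"][205:275,135:305],None,fx=4.5,fy=4.5,interpolation=cv2.INTER_CUBIC); cv2.imwrite("pics/zoom.png",a)
E
```

```text
{'t': 1.0, 'joints': array([-72.278 ,  24.4129,   4.2355,  92.0161,  -1.9554,  63.6435,
        -3.8472]), 'dq': array([ 0.0227, -0.0224, -0.0529, -0.0657,  0.0408, -0.1025,  0.0969]), 'effort': array([ -0.0023, -93.5539,   3.6625, -45.4549,  -0.0489,   0.0135,
        -0.    ]), 'tcp_pos': array([0.299 , 0.6052, 0.3027]), 'orientation': array([[-0.8965,  0.443 , -0.    ],
       [ 0.443 ,  0.8965,  0.    ],
       [ 0.    , -0.    , -1.    ]]), 'force': array([-0.1215, -0.5019,  0.0149]), 'wrist_torque': array([0.0032, 0.0626, 0.0797]), 'grasp_force': 0.0, 'finger_gap': 0.09415533734039266}
rot [-0.  -0.  75.7] shift [-443.  -158.3    2.7]
rot [   0.    -0.  -104.3] shift [-443.  -158.3    2.7]
rot [-0.  -0.  75.7] shift [-443.  -158.3  172.7]
rot [   0.    -0.  -104.3] shift [-443.  -158.3  172.7]
```

View pics/zoom.png

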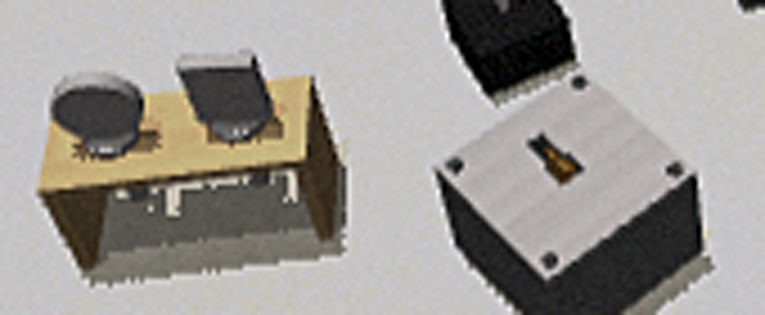

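Emit:
{"fn": "send_rows", "kwargs": {
  "series": "0 0 75.7 -443 -158.3 2.7 0; 0 0 75.7 -443 -158.3 2.7 0; 0 0 75.7 -443 -158.3 2.7 0; 0 0 75.7 -443 -158.3 2.7 0; 0 0 75.7 -443 -158.3 2.7 0; 0 0 75.7 -443 -158.3 2.7 0; 0 0 75.7 -443 -158.3 2.7 0; 0 0 75.7 -443 -158.3 2.7 0; 0 0 75.7 -443 -158.3 2.7 0; 0 0 75.7 -443 -158.3 2.7 0",
  "force": 30
}}

```text
t: 1.83
tcp_pos: [0.5897, 0.3041, 0.3006]
orientation: [[0.143, 0.99, 0.0], [0.99, -0.143, 0.0], [0.0, 0.0, -1.0]]
force: [0.9, 1.0, 0.6]
finger_gap: 0.0941
grasp_force: 0.0
```

Run:
```python
from h import *
np.set_printoptions(precision=4,suppress=True)
s=arm.state(); print(s["t"],s["joints"],s["tcp_pos"])
plan((.626,.267,.20),-12); plan((.626,.267,.130),-12)
```

```text
1.8333 [-51.4472  24.928   25.4012  94.7735 -11.7294  62.9165 -31.0019] [0.5897 0.3041 0.3006]
rot [ 0.01 -0.03  3.75] shift [-31.5  41.2 100.6]
rot [   0.04    0.02 -176.25] shift [-31.5  41.2 100.6]
rot [ 0.01 -0.03  3.75] shift [-31.5  41.2 170.6]
rot [   0.04    0.02 -176.25] shift [-31.5  41.2 170.6]
```

Emit:
{"fn": "send_rows", "kwargs": {
  "series": "0 0 3.8 -31.5 41 60 0; 0 0 3.8 -31.5 41 60 0; 0 0 3.8 -31.5 41 60 0; 0 0 3.8 -31.5 41 60 0"
}}

```text
t: 2.17
tcp_pos: [0.6251, 0.2671, 0.2386]
orientation: [[0.205, 0.979, -0.002], [0.979, -0.205, -0.002], [-0.002, -0.002, -1.0]]
force: [0.3, 0.1, 0.5]
finger_gap: 0.0938
grasp_force: 0.0
```

Run:
```python
from h import *
np.set_printoptions(precision=4,suppress=True)
s=arm.state(); print(s["t"],s["tcp_pos"],np.array(s["orientation"])[:,1])
plan((.626,.267,.130),-12)
```

```text
2.1667 [0.6251 0.2671 0.2386] [ 0.9787 -0.2054 -0.0017]
rot [-0.1   0.14  0.15] shift [  0.4   1.1 108.6]
rot [  -0.22   -0.16 -179.85] shift [  0.4   1.1 108.6]
```

Emit:
{"fn": "send_rows", "kwargs": {
  "series": "0 0 0 0.4 1 40 0; 0 0 0 0.4 1 75 0; 0 0 0 0.4 1 100 0; 0 0 0 0.4 1 108.5 0; 0 0 0 0.4 1 108.5 0; 0 0 0 0.4 1 108.5 0.5; 0 0 0 0.4 1 108.5 1; 0 0 0 0.4 1 108.5 1; 0 0 0 0.4 1 108.5 1; 0 0 0 0.4 1 108.5 1"
}}

```text
t: 3.0
tcp_pos: [0.6263, 0.2692, 0.1329]
orientation: [[0.203, 0.979, 0.001], [0.979, -0.203, 0.001], [0.001, 0.001, -1.0]]
force: [0.6, 0.1, -0.2]
finger_gap: 0.0639
grasp_force: 0.0
```

Run:
```python
from h import *
np.set_printoptions(precision=4,suppress=True)
s=arm.state(); print(s)
```

```text
{'t': 3.0, 'joints': array([-44.4711,  36.9831,  22.325 ,  99.1851, -18.1265,  47.3259,
       -25.523 ]), 'dq': array([ 0.0221,  0.427 , -0.1068,  0.1831,  0.0009, -0.0158,  0.0222]), 'effort': array([  -0.066 , -101.591 ,   14.3702,  -35.7184,   -0.0353,   -0.0089,
         -0.0068]), 'tcp_pos': array([0.6263, 0.2692, 0.1329]), 'orientation': array([[ 0.2029,  0.9792,  0.0011],
       [ 0.9792, -0.2029,  0.0008],
       [ 0.001 ,  0.001 , -1.    ]]), 'force': array([ 0.5642,  0.1273, -0.1846]), 'wrist_torque': array([-0.0371,  0.0856, -0.0031]), 'grasp_force': 0.0, 'finger_gap': 0.0638865351132487}
```

Emit:
{"fn": "send_rows", "kwargs": {
  "series": "0 0 0 0 0 2 1; 0 0 0 0 0 2 1; 0 0 0 0 0 2 1; 0 0 0 0 0 2 1; 0 0 0 0 0 2 1; 0 0 0 0 0 2 1; 0 0 0 0 0 2 1; 0 0 0 0 0 2 1"
}}

```text
t: 3.67
tcp_pos: [0.6259, 0.2691, 0.1297]
orientation: [[0.203, 0.979, -0.0], [0.979, -0.203, -0.0], [-0.0, -0.0, -1.0]]
force: [0.4, 0.1, -0.4]
finger_gap: 0.0119
grasp_force: 30.0
```

Emit:
{"fn": "send_rows", "kwargs": {
  "series": "0 0 0 0 0 -20 1; 0 0 0 0 0 -60 1; 0 0 0 0 0 -95 1; 0 0 0 0 0 -120 1; 0 0 0 0 0 -130 1; 0 0 0 0 0 -130 1"
}}

```text
t: 4.17
tcp_pos: [0.6266, 0.2693, 0.2618]
orientation: [[0.203, 0.979, 0.003], [0.979, -0.203, 0.002], [0.002, 0.002, -1.0]]
force: [0.4, -0.4, -4.3]
finger_gap: 0.012
grasp_force: 30.0
```

```bash
cat >> h.py <<'E'
def box(a,lab):
    r=cv2.minAreaRect(a[:,:2].astype(np.float32)); print(lab,len(a),np.round(r[0],4),np.round(r[1],4),round(r[2],1),"mean",a.mean(0).round(4))
E
python3 - <<'E'
from h import *
np.set_printoptions(precision=4,suppress=True)
s=arm.state(); print(s["tcp_pos"],s["finger_gap"])
# tray x yaw = stand x yaw -20.2 ; keep relative: stand(top)-tray(top)
plan((.4517,.1105,.255),-20.2)
for c in("top","scene"):
    p=arm.snapshot(c); np.savez(c+"1.npz",**p)
    q=pts(p,np.ones((400,640),bool)); zt=s["tcp_pos"][2]-.1297
    a=q[(abs(q[:,0]-.625)<.1)&(abs(q[:,1]-.265)<.1)&(abs(q[:,2]-zt-.004)<.015)]
    box(a,c)
    cv2.imwrite(f"pics/lift_{c}.png",rect(p,(.625,.265),zt+.006,.24,600))
E
```

```text
[0.6266 0.2693 0.2618] 0.012041353854957668
rot [ 0.12 -0.14  8.5 ] shift [-191. -139.    6.]
rot [   0.21    0.18 -171.5 ] shift [-191. -139.    6.]
top 759 [0.6203 0.229 ] [0.0686 0.1107] 78.3 mean [0.6242 0.2233 0.1392]
scene 1460 [0.6261 0.2667] [0.153  0.1137] 78.2 mean [0.6352 0.2554 0.1363]
```

View pics/lift_top.png

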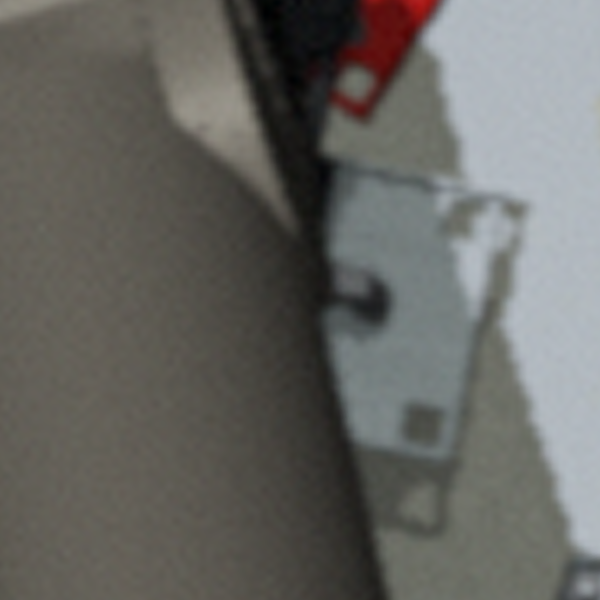

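Run:
```python
from h import *
np.set_printoptions(precision=4,suppress=True)
for c in("top","scene"):
    p=dict(np.load(c+"0.npz")); q=pts(p,np.ones((400,640),bool))
    a=q[(abs(q[:,0]-.452)<.105)&(abs(q[:,1]-.11)<.11)]
    for lo,hi in((.006,.05),(.01,.05),(.02,.05),(.05,.06)): 
        b=a[(a[:,2]>lo)&(a[:,2]<hi)]
        if len(b)>5: box(b,f"{c} {lo}")
    print(np.histogram(a[:,2],bins=np.arange(0,.11,.005)))
    m=cv2.resize(rect(p,(.452,.110),.055,.24,600),(400,400)); m2=cv2.resize(rect(p,(.452,.110),.1,.24,600),(400,400))
    cv2.imwrite(f"pics/st_{c}.png",np.hstack([m,m2]))
a=np.vstack([cv2.imread("pics/st_top.png")[50:350],cv2.imread("pics/st_scene.png")[50:350]]);cv2.imwrite("pics/st.png",a)
```

```text
top 0.006 1978 [0.452  0.1098] [0.2036 0.22  ] 1.8 mean [0.452  0.1104 0.0254]
top 0.01 1839 [0.4478 0.0981] [0.1871 0.1187] 70.0 mean [0.4513 0.1106 0.0267]
top 0.02 1534 [0.4525 0.111 ] [0.1437 0.1033] 69.9 mean [0.4524 0.1108 0.0294]
top 0.05 124 [0.4522 0.1109] [0.1441 0.1048] 70.0 mean [0.4493 0.1102 0.0556]
(array([1490,  206,  254,   51,   72,  850,  578,   26,    4,    4,   54,
         70,    7,    0,    1,    1,    4,    2,    6,   25,   10]), array([0.   , 0.005, 0.01 , 0.015, 0.02 , 0.025, 0.03 , 0.035, 0.04 ,
       0.045, 0.05 , 0.055, 0.06 , 0.065, 0.07 , 0.075, 0.08 , 0.085,
       0.09 , 0.095, 0.1  , 0.105]))
scene 0.006 1601 [0.4641 0.1319] [0.2144 0.1202] 68.5 mean [0.4634 0.1018 0.025 ]
scene 0.01 1487 [0.4547 0.1073] [0.1602 0.1188] 69.2 mean [0.4614 0.1028 0.0263]
scene 0.02 1181 [0.4519 0.1075] [0.1452 0.1086] 69.3 mean [0.4559 0.1084 0.0299]
scene 0.05 133 [0.4515 0.1084] [0.1446 0.1083] 69.8 mean [0.4559 0.1045 0.0545]
(array([754, 134, 284,  22,  24, 840, 205,  33,  39,  40,  84,  49,  13,
        21,  17,  18,  20,  18,  22,  27,   4]), array([0.   , 0.005, 0.01 , 0.015, 0.02 , 0.025, 0.03 , 0.035, 0.04 ,
       0.045, 0.05 , 0.055, 0.06 , 0.065, 0.07 , 0.075, 0.08 , 0.085,
       0.09 , 0.095, 0.1  , 0.105]))
```

View pics/st.png

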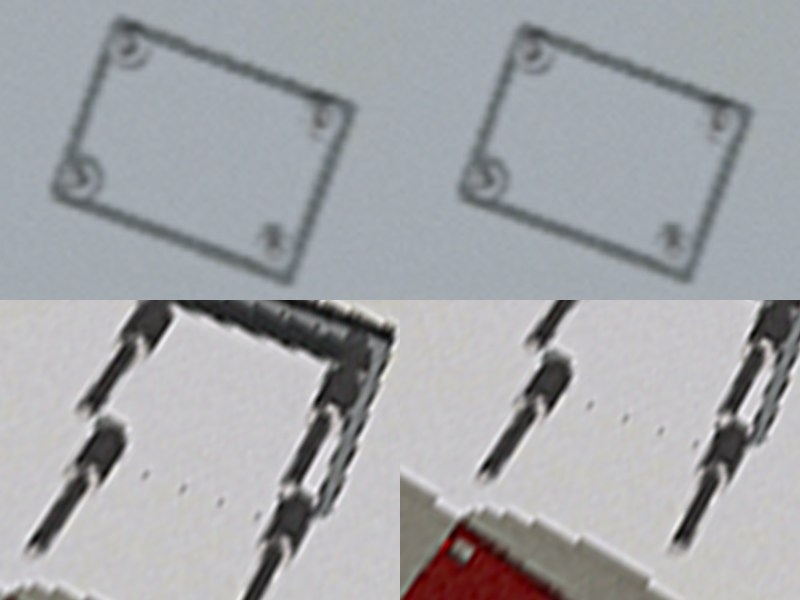

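Run:
```python
from h import *
np.set_printoptions(precision=4,suppress=True)
plan((.452,.1118,.262),-20.1)
```

```text
rot [-0.08  0.06  8.41] shift [-189.1 -137.8   -3.5]
rot [  -0.09   -0.12 -171.59] shift [-189.1 -137.8   -3.5]
```

Emit:
{"fn": "send_rows", "kwargs": {
  "series": "0 0 1.5 -25 -18 0 1; 0 0 3 -52 -38 0 1; 0 0 4.5 -80 -58 0 1; 0 0 6 -108 -78 0 1; 0 0 7.5 -135 -98 0 1; 0 0 8.4 -162 -118 0 1; 0 0 8.4 -180 -131 0 1; 0 0 8.4 -189 -138 0 1; 0 0 8.4 -189 -138 0 1; 0 0 8.4 -189 -138 0 1"
}}

```text
t: 5.1
tcp_pos: [0.4524, 0.1123, 0.2592]
orientation: [[0.344, 0.939, -0.001], [0.939, -0.344, -0.0], [-0.0, -0.0, -1.0]]
force: [0.8, 0.7, -4.1]
finger_gap: 0.0117
grasp_force: 30.0
```

Run:
```python
from h import *
np.set_printoptions(precision=4,suppress=True)
s=arm.state();print(s["tcp_pos"]);plan((.452,.1118,.20),-20.1)
zt=s["tcp_pos"][2]-.1297
for c in("top","scene"):
    p=arm.snapshot(c); q=pts(p,np.ones((400,640),bool))
    a=q[(abs(q[:,0]-.45)<.105)&(abs(q[:,1]-.11)<.11)]
    for z0,z1 in((-.003,.018),(-.003,.008)):
        b=a[(a[:,2]-zt>z0)&(a[:,2]-zt<z1)]
        if len(b)>5: box(b,c+" tray")
    b=a[(a[:,2]>.05)&(a[:,2]<.06)]
    if len(b)>5: box(b,c+" sh")
```

```text
[0.4524 0.1123 0.2592]
rot [-0.03  0.02  0.01] shift [-0.6 -0.2 59.2]
rot [  -0.03   -0.04 -179.99] shift [-0.6 -0.2 59.2]
top tray 36 [0.4701 0.0315] [0.0341 0.0168] 12.9 mean [0.4708 0.0329 0.1366]
top tray 21 [0.4674 0.0307] [0.028  0.0154] 9.3 mean [0.4684 0.0317 0.1335]
top sh 7 [0.4749 0.0333] [0.0156 0.0065] 24.6 mean [0.4761 0.0344 0.0559]
scene tray 1325 [0.4534 0.1109] [0.1509 0.1153] 69.8 mean [0.4622 0.1044 0.136 ]
scene tray 1070 [0.4533 0.1107] [0.1504 0.1137] 70.3 mean [0.46   0.1053 0.1348]
scene sh 83 [0.4735 0.0805] [0.1711 0.089 ] 38.4 mean [0.4744 0.0848 0.0542]
```

Emit:
{"fn": "send_rows", "kwargs": {
  "series": "0 0 0 -1.2 -0.3 5 1; 0 0 0 -1.2 -0.3 15 1; 0 0 0 -1.2 -0.3 25 1; 0 0 0 -1.2 -0.3 33 1; 0 0 0 -1.2 -0.3 40 1; 0 0 0 -1.2 -0.3 46 1; 0 0 0 -1.2 -0.3 46 1"
}}

```text
t: 5.78
tcp_pos: [0.4513, 0.1107, 0.2124]
orientation: [[0.344, 0.939, -0.002], [0.939, -0.344, -0.001], [-0.002, -0.001, -1.0]]
force: [-0.4, -0.2, -3.9]
finger_gap: 0.012
grasp_force: 30.0
```

Emit:
{"fn": "send_rows", "kwargs": {
  "series": "0 0 0 0 0 7 1; 0 0 0 0 0 14 1; 0 0 0 0 0 20 1; 0 0 0 0 0 25 1; 0 0 0 0 0 27 1; 0 0 0 0 0 28 1; 0 0 0 0 0 28 1; 0 0 0 0 0 28 1"
}}

```text
t: 6.45
tcp_pos: [0.4519, 0.1109, 0.1859]
orientation: [[0.344, 0.939, 0.0], [0.939, -0.344, 0.0], [0.0, 0.0, -1.0]]
force: [-0.6, 0.3, -4.7]
finger_gap: 0.012
grasp_force: 30.0
```

Emit:
{"fn": "send_rows", "kwargs": {
  "series": "0 0 0 0 0 1 1; 0 0 0 0 0 2 1; 0 0 0 0 0 2.5 1; 0 0 0 0 0 2.5 1; 0 0 0 0 0 2.5 1"
}}

```text
t: 6.87
tcp_pos: [0.4521, 0.1111, 0.1845]
orientation: [[0.344, 0.939, 0.0], [0.939, -0.344, 0.001], [0.001, -0.0, -1.0]]
force: [-10.2, -2.0, 30.1]
finger_gap: 0.0117
grasp_force: 30.0
```

Emit:
{"fn": "send_rows", "kwargs": {
  "series": "0 0 0 0 0 -1.2 1; 0 0 0 0 0 -1.2 1; 0 0 0 0 0 -1.2 1; 0 0 0 0 0 -1.2 0.5; 0 0 0 0 0 -1.2 0.5; 0 0 0 0 0 -1.2 0.5; 0 0 0 0 0 -1.2 0.5; 0 0 0 0 0 -1.2 0.5"
}}

```text
t: 7.53
tcp_pos: [0.4518, 0.1109, 0.1844]
orientation: [[0.344, 0.939, -0.0], [0.939, -0.344, -0.0], [-0.0, -0.0, -1.0]]
force: [0.2, -0.8, 0.1]
finger_gap: 0.0416
grasp_force: 0.0
```

Run:
```python
from h import *
np.set_printoptions(precision=4,suppress=True)
s=arm.state();print(s["tcp_pos"],s["force"],s["finger_gap"])
p=arm.snapshot("scene"); q=pts(p,np.ones((400,640),bool))
a=q[(abs(q[:,0]-.45)<.105)&(abs(q[:,1]-.11)<.11)]
b=a[(a[:,2]>.053)&(a[:,2]<.072)]; box(b,"tray"); 
plan((.452,.111,.30),-20.1)
plan((.4745,-.290,.30),-24)
```

```text
[0.4518 0.1109 0.1844] [ 0.2142 -0.8243  0.0816] 0.04159198115519092
tray 1131 [0.4527 0.1088] [0.1501 0.1142] 69.8 mean [0.4621 0.1011 0.0615]
rot [ 0.    0.   -0.01] shift [   0.1    0.1 -115.5]
rot [  0.01  -0.   179.99] shift [   0.1    0.1 -115.5]
rot [0.   0.   3.89] shift [-368.7  159.2 -115.5]
rot [  -0.01    0.   -176.11] shift [-368.7  159.2 -115.5]
```

Emit:
{"fn": "send_rows", "kwargs": {
  "series": "0 0 0 0 0 -30 0.3; 0 0 0 0 0 -70 0; 0 0 0 0 0 -110 0; 0 0 1 -35 15 -115 0; 0 0 2 -70 30 -115 0; 0 0 3 -108 46 -115 0; 0 0 4 -145 62 -115 0; 0 0 6.4 -183 79 -115 0; 0 0 6.4 -220 95 -115 0; 0 0 6.4 -258 111 -115 0"
}}

```text
t: 8.42
tcp_pos: [0.467, -0.1713, 0.2998]
orientation: [[0.446, 0.895, 0.001], [0.895, -0.446, 0.0], [0.001, 0.001, -1.0]]
force: [2.0, 0.4, 1.0]
finger_gap: 0.0941
grasp_force: 0.0
```

Run:
```python
from h import *
np.set_printoptions(precision=4,suppress=True)
s=arm.state();print(s["tcp_pos"],s["joints"])
plan((.4743,-.2903,.25),-26.5)
```

```text
[ 0.467  -0.1713  0.2998] [-29.2585   9.5505  47.4554 116.5668  -8.4098  57.1816  -4.1238]
rot [ 0.04 -0.04  0.  ] shift [-103.2   59.6   49.7]
rot [   0.07    0.06 -180.  ] shift [-103.2   59.6   49.7]
```

Emit:
{"fn": "send_rows", "kwargs": {
  "series": "0 0 0 -35 20 10 0; 0 0 0 -70 40 30 0; 0 0 0 -95 55 45 0; 0 0 0 -103.2 59.6 50 0; 0 0 0 -103.2 59.6 50 0; 0 0 0 -103.2 59.6 50 0"
}}

```text
t: 8.92
tcp_pos: [0.4741, -0.2888, 0.2492]
orientation: [[0.448, 0.894, -0.001], [0.894, -0.448, -0.0], [-0.001, -0.001, -1.0]]
force: [-0.3, -0.2, -0.3]
finger_gap: 0.0939
grasp_force: 0.0
```

Run:
```python
from h import *
np.set_printoptions(precision=4,suppress=True)
s=arm.state();print(s["tcp_pos"],s["joints"])
plan((.4743,-.2903,.185),-26.5)
p=arm.snapshot("top"); q=pts(p,np.ones((400,640),bool))
```

```text
[ 0.4741 -0.2888  0.2492] [-12.0689  21.5139  46.1088 112.5467 -19.0627  53.7863  16.9263]
rot [-0.07  0.04 -0.1 ] shift [-1.3  0.9 64.2]
rot [  0.06   0.11 179.9 ] shift [-1.3  0.9 64.2]
```

Emit:
{"fn": "send_rows", "kwargs": {
  "series": "0 0 0 -1 0.5 25 0.3; 0 0 0 -1 0.5 45 0.5; 0 0 0 -1 0.5 58 0.5; 0 0 0 -1 0.5 64 0.5; 0 0 0 -1 0.5 64 0.5; 0 0 0 -1 0.5 64 1; 0 0 0 -1 0.5 64 1; 0 0 0 -1 0.5 64 1; 0 0 0 -1 0.5 64 1; 0 0 0 -1 0.5 64 1"
}}

```text
t: 9.8
tcp_pos: [0.4747, -0.2896, 0.186]
orientation: [[0.446, 0.895, 0.001], [0.895, -0.446, -0.0], [0.0, 0.001, -1.0]]
force: [0.5, 0.2, -0.6]
finger_gap: 0.0304
grasp_force: 0.0
```

Run:
```python
from h import *
s=arm.state();print(s["tcp_pos"],s["force"],s["finger_gap"],s["grasp_force"])
```

```text
[ 0.47473717 -0.28962518  0.18596627] [ 0.53860928  0.21459999 -0.64887171] 0.030419376423170816 0.0
```

Emit:
{"fn": "send_rows", "kwargs": {
  "series": "0 0 0 0 0 0 1; 0 0 0 0 0 0 1; 0 0 0 0 0 0 1; 0 0 0 0 0 0 1; 0 0 0 0 0 0 1; 0 0 0 0 0 0 1",
  "force": 40
}}

```text
t: 10.3
tcp_pos: [0.4745, -0.2896, 0.1855]
orientation: [[0.446, 0.895, -0.0], [0.895, -0.446, -0.0], [-0.0, -0.0, -1.0]]
force: [-0.2, 0.7, 1.5]
finger_gap: 0.0098
grasp_force: 40.0
```

Emit:
{"fn": "send_rows", "kwargs": {
  "series": "0 0 0 0 0 -5 1; 0 0 0 0 0 -15 1; 0 0 0 0 0 -30 1; 0 0 0 0 0 -48 1; 0 0 0 0 0 -66 1; 0 0 0 0 0 -82 1; 0 0 0 0 0 -90 1; 0 0 0 0 0 -90 1"
}}

```text
t: 10.97
tcp_pos: [0.4751, -0.2899, 0.2775]
orientation: [[0.446, 0.895, 0.003], [0.895, -0.446, -0.001], [0.001, 0.003, -1.0]]
force: [0.9, -0.1, -0.5]
finger_gap: 0.0099
grasp_force: 40.0
```

Run:
```python
from h import *
np.set_printoptions(precision=4,suppress=True)
s=arm.state();print(s["tcp_pos"],s["force"])
plan((.593,-.149,.275),13.2)
plan((.593,-.149,.275),13.2+180)
out=[]
for c in("top","scene"):
    p=dict(np.load(c+"0.npz")); m=rect(p,(.593,-.15),.075,.12,600)
    # axes: px 0.2 mm; x=.593+.06-r*.0002, y=-.15+.06-c*.0002
    g=cv2.cvtColor(m,cv2.COLOR_BGR2GRAY); w=g[150:450,150:450]; t,b=cv2.threshold(w,0,255,cv2.THRESH_BINARY_INV+cv2.THRESH_OTSU)
    n,l,st,ce=cv2.connectedComponentsWithStats(b); i=1+st[1:,4].argmax()
    v,u=np.nonzero(l==i); r=cv2.minAreaRect(np.stack([.593+.06-(v+150)*.0002,-.15+.06-(u+150)*.0002],1).astype(np.float32)*1000)
    print(c,t,st[i],r); out.append(cv2.resize(m,(400,400)))
cv2.imwrite("pics/lk.png",np.hstack(out))
p=arm.snapshot("scene"); z=cv2.resize(p["image"][160:280,110:310],None,fx=4,fy=4,interpolation=cv2.INTER_CUBIC); cv2.imwrite("pics/kh.png",np.vstack([cv2.resize(z,(500,300)),cv2.resize(np.hstack(out),(500,250))]))
```

```text
[ 0.4751 -0.2899  0.2775] [ 0.9014 -0.0964 -0.4949]
rot [  0.17   0.01 -39.7 ] shift [178.7  42.6   2.7]
rot [  0.02  -0.21 140.3 ] shift [178.7  42.6   2.7]
rot [  0.17   0.01 -39.7 ] shift [178.7  42.6   2.7]
rot [  0.02  -0.21 140.3 ] shift [178.7  42.6   2.7]
top 121.0 [  128   104    86   183 10835] ((583.984130859375, -154.61550903320312), (36.18191909790039, 14.546525001525879), 10.61992073059082)
scene 116.0 [  115   108    98   189 11786] ((582.4697265625, -153.63278198242188), (37.26181411743164, 16.224905014038086), 10.304829597473145)
```

View pics/kh.png

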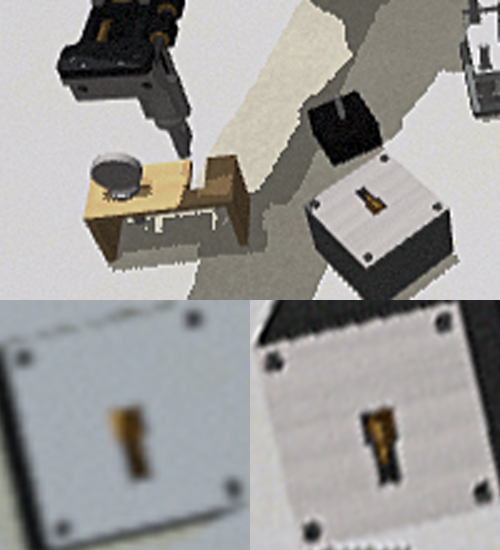

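Run:
```python
from h import *
from scipy.optimize import minimize
np.set_printoptions(precision=2,suppress=True)
for c in("top","scene"):
    p=dict(np.load(c+"0.npz")); m=rect(p,(.593,-.15),.075,.12,600)
    m=m.astype(float); ref=np.median(m[150:230,330:400].reshape(-1,3),0); g=np.abs(m-ref).sum(2); g=np.minimum(g,150)/150
    X=593+60-np.arange(600)[:,None]*.2-.1; Y=-150+60-np.arange(600)[None,:]*.2-.1
    def mask(q,s=1.2):
        x0,y0,a=q; a=np.radians(a); lx=(X-x0)*np.cos(a)+(Y-y0)*np.sin(a); ly=-(X-x0)*np.sin(a)+(Y-y0)*np.cos(a)
        bx=lambda lo,hi,v:1/(1+np.exp(-np.clip((v-lo)/s*2,-30,30)))*1/(1+np.exp(np.clip((v-hi)/s*2,-30,30)))
        return np.maximum(bx(-8,8,lx)*bx(-8,8,ly),bx(-28,0,lx)*bx(-5.5,5.5,ly)),(abs(lx)<36)&(abs(ly)<20)
    def f(q):
        k,w=mask(q); return -np.corrcoef(k[w],g[w])[0,1]
    r=minimize(f,[593,-151,13],method="Nelder-Mead",options=dict(initial_simplex=[[593,-151,13],[596,-151,13],[593,-148,13],[593,-151,17]])); print(c,r.x,r.fun)
    def f2(q): return f([q[0],q[1],13.2])
    r=minimize(f2,[593,-151],method="Nelder-Mead"); print(r.x,r.fun)
    # screws
    sc=[]
    for sx in(-1,1):
        for sy in(-1,1):
            a=np.radians(13.2); wx=593+42*(sx*np.cos(a)-sy*np.sin(a)); wy=-150.5+42*(sx*np.sin(a)+sy*np.cos(a))
            w=(np.hypot(X-wx,Y-wy)<7.); G=g*w*(g>.35); sc.append([(G*X).sum()/G.sum(),(G*Y).sum()/G.sum()])
    sc=np.array(sc);print("screws",sc.tolist(),sc.mean(0))
```

```text
top [ 593.5  -152.38   11.04] -0.9541489261024698
[ 593.4  -152.06] -0.9517463494431594
screws [[561.8117777286947, -202.05811866592012], [542.0756158472645, -119.25187050272999], [643.705433498429, -182.9008801911009], [624.7068981013899, -99.96898621751582]] [ 593.07 -151.04]
scene [ 592.21 -151.98   11.86] -0.9438652757966929
[ 592.18 -151.75] -0.9423421734957561
screws [[560.6776178631469, -201.678263433149], [541.6847149383706, -119.57049947896996], [642.5696564331727, -182.65927108119084], [623.3330781642519, -101.0042169304544]] [ 592.07 -151.23]
```

Emit:
{"fn": "send_rows", "kwargs": {
  "series": "0 0 -5 25 6 0 1; 0 0 -11 55 13 0 1; 0 0 -17 87 21 0 1; 0 0 -23 118 28 0 1; 0 0 -29 148 35 0 1; 0 0 -35 168 40 2 1; 0 0 -39.2 178 42.8 2 1; 0 0 -39.2 178 42.8 10 1; 0 0 -39.2 178 42.8 20 1; 0 0 -39.2 178 42.8 27 1"
}}

```text
t: 11.85
tcp_pos: [0.591, -0.1504, 0.2465]
orientation: [[-0.216, 0.976, -0.002], [0.976, 0.216, -0.0], [0.0, -0.002, -1.0]]
force: [0.5, -0.1, -1.3]
finger_gap: 0.0096
grasp_force: 40.0
```

Run:
```python
from h import *
np.set_printoptions(precision=4,suppress=True)
s=arm.state();print(s["tcp_pos"],s["force"])
plan((.593,-.150,.2455),12.8)
p=arm.snapshot("scene");np.savez("hov.npz",**p); t=s["tcp_pos"]
print(proj(p,[t-[0,0,.1105],t-[0,0,.1605],[.593,-.151,.075]]))
z=cv2.resize(p["image"][195:275,210:310],None,fx=6,fy=6,interpolation=cv2.INTER_CUBIC); cv2.imwrite("pics/hov.png",z)
p=arm.snapshot("top");np.savez("hovt.npz",**p)
```

```text
[ 0.591  -0.1504  0.2465] [ 0.5073 -0.1334 -1.2983]
rot [-0.12 -0.01 -0.35] shift [-0.1  2.   1. ]
rot [ -0.02   0.18 179.65] shift [-0.1  2.   1. ]
[[257.4242 225.3088]
 [259.8419 238.6093]
 [260.4514 242.0676]]
```

View pics/hov.png

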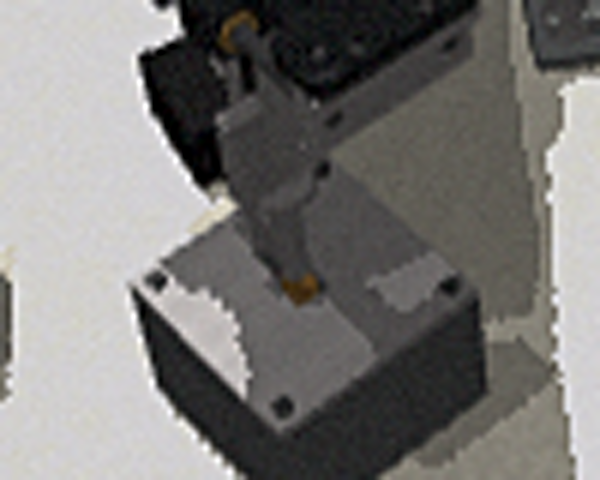

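Emit:
{"fn": "send_rows", "kwargs": {
  "series": "0 0 -0.3 0 1.5 0 1; 0 0 -0.3 0 1.5 0 1; 0 0 -0.3 0 1.5 4 1; 0 0 -0.3 0 1.5 8 1; 0 0 -0.3 0 1.5 12 1; 0 0 -0.3 0 1.5 16 1; 0 0 -0.3 0 1.5 18 1; 0 0 -0.3 0 1.5 18 1",
  "force": 25
}}

```text
t: 12.62
tcp_pos: [0.5934, -0.149, 0.2298]
orientation: [[-0.225, 0.974, -0.001], [0.974, 0.225, 0.0], [0.0, -0.001, -1.0]]
force: [-1.5, -0.8, -1.5]
finger_gap: 0.01
grasp_force: 25.0
```

Emit:
{"fn": "send_rows", "kwargs": {
  "series": "0 0 0 0 0 4 1; 0 0 0 0 0 8 1; 0 0 0 0 0 12 1; 0 0 0 0 0 16 1; 0 0 0 0 0 20 1; 0 0 0 0 0 20 1"
}}

```text
t: 13.12
tcp_pos: [0.5935, -0.1489, 0.2095]
orientation: [[-0.225, 0.974, -0.001], [0.974, 0.225, -0.0], [0.0, -0.001, -1.0]]
force: [-2.7, -0.2, -3.2]
finger_gap: 0.0099
grasp_force: 25.0
```

Emit:
{"fn": "send_rows", "kwargs": {
  "series": "0 0 0 0 -0.5 4 1; 0 0 0 0 -0.7 9 1; 0 0 0 0 -0.7 14 1; 0 0 0 0 -0.7 19 1; 0 0 0 0 -0.7 22 1; 0 0 0 0 -0.7 24 1; 0 0 0 0 -0.7 24 1"
}}

```text
t: 13.7
tcp_pos: [0.5932, -0.1491, 0.186]
orientation: [[-0.225, 0.974, -0.0], [0.974, 0.225, -0.0], [-0.0, -0.0, -1.0]]
force: [0.7, -0.4, -2.0]
finger_gap: 0.0099
grasp_force: 25.0
```

Almost seated; press a little more until contact.

Emit:
{"fn": "send_rows", "kwargs": {
  "series": "0 0 0 0 0 1 1; 0 0 0 0 0 1.5 1; 0 0 0 0 0 1.5 1; 0 0 0 0 0 1.5 1"
}}

```text
t: 14.03
tcp_pos: [0.5932, -0.1492, 0.1855]
orientation: [[-0.225, 0.974, 0.001], [0.974, 0.225, 0.0], [0.0, 0.001, -1.0]]
force: [-3.0, 0.8, 6.1]
finger_gap: 0.0096
grasp_force: 25.0
```

Emit:
{"fn": "send_rows", "kwargs": {
  "series": "0 0 5 0 0 -0.5 1; 0 0 11 0 0 -0.5 1; 0 0 17 0 0 -0.5 1; 0 0 23 0 0 -0.5 1; 0 0 29 0 0 -0.5 1; 0 0 35 0 0 -0.5 1; 0 0 41 0 0 -0.5 1; 0 0 47 0 0 -0.5 1; 0 0 53 0 0 -0.5 1; 0 0 59 0 0 -0.5 1",
  "force": 40
}}

```text
t: 14.87
tcp_pos: [0.5935, -0.1499, 0.186]
orientation: [[0.723, 0.691, 0.001], [0.691, -0.723, -0.001], [0.0, 0.002, -1.0]]
force: [-0.2, -3.3, -0.5]
finger_gap: 0.0096
grasp_force: 40.0
```

Run:
```python
from h import *
s=arm.state();print(s["tcp_pos"],s["force"],s["wrist_torque"],np.degrees(np.arctan2(s["orientation"][1][1],s["orientation"][0][1])),s["joints"])
```

```text
[ 0.59346641 -0.14990439  0.18597531] [-0.18447653 -3.25787668 -0.49563344] [-1.13446943  0.16110894  0.08133014] -46.31295425975427 [-26.03657233  33.66518995  46.82615883 108.14217681 -30.98744301
  51.61175508 -10.3611564 ]
```

Emit:
{"fn": "send_rows", "kwargs": {
  "series": "0 0 5 0 0 0.3 1; 0 0 10 0 0 0.3 1; 0 0 15 0 0 0.3 1; 0 0 18 0 0 0.3 1; 0 0 20 0 0 0.3 1; 0 0 21 0 0 0.3 1; 0 0 21 0 0 0.3 1; 0 0 21 0 0 0.3 1"
}}

```text
t: 15.53
tcp_pos: [0.5934, -0.1498, 0.1855]
orientation: [[0.92, 0.391, 0.001], [0.391, -0.92, -0.001], [0.0, 0.001, -1.0]]
force: [0.3, -5.6, 1.6]
finger_gap: 0.0098
grasp_force: 40.0
```

Run:
```python
from h import *
s=arm.state();print(s["tcp_pos"],s["force"],s["wrist_torque"],np.degrees(np.arctan2(s["orientation"][1][1],s["orientation"][0][1])),s["joints"])
```

```text
[ 0.59339962 -0.14976194  0.1855421 ] [ 0.30231974 -5.60334531  1.56490775] [-1.60124099  0.11217788  0.10652639] -66.9557240815711 [-29.18029255  36.08742071  52.06069413 108.30863404 -35.39855615
  53.21798642 -27.09262486]
```

Emit:
{"fn": "send_rows", "kwargs": {
  "series": "0 0 1.5 0 0 0.3 1; 0 0 3 0 0 0.3 1; 0 0 4 0 0 0.3 1; 0 0 4 0 0 0.3 1; 0 0 4 0 0 0.3 1"
}}

```text
t: 15.95
tcp_pos: [0.5935, -0.1499, 0.1855]
orientation: [[0.946, 0.326, 0.001], [0.326, -0.946, -0.001], [0.001, 0.001, -1.0]]
force: [-1.5, -5.6, 7.1]
finger_gap: 0.0095
grasp_force: 40.0
```

Run:
```python
from h import *
s=arm.state();print(s["tcp_pos"],s["force"],s["wrist_torque"],np.degrees(np.arctan2(s["orientation"][1][1],s["orientation"][0][1])))
```

```text
[ 0.59346389 -0.14985711  0.18554775] [-1.47160108 -5.63303903  7.08644583] [-1.52347617  0.59905892  0.15898413] -71.00303729061095
```

Emit:
{"fn": "send_rows", "kwargs": {
  "series": "0 0 -5 0 0 -0.5 1; 0 0 -12 0 0 -0.5 1; 0 0 -19 0 0 -0.5 1; 0 0 -26 0 0 -0.5 1; 0 0 -33 0 0 -0.5 1; 0 0 -40 0 0 -0.5 1; 0 0 -47 0 0 -0.5 1; 0 0 -54 0 0 -0.5 1; 0 0 -60 0 0 -0.5 1; 0 0 -66 0 0 -0.5 1"
}}

```text
t: 16.78
tcp_pos: [0.5929, -0.1482, 0.1856]
orientation: [[0.081, 0.997, -0.001], [0.997, -0.081, 0.002], [0.002, -0.001, -1.0]]
force: [-3.2, 1.6, 3.1]
finger_gap: 0.0095
grasp_force: 40.0
```

Emit:
{"fn": "send_rows", "kwargs": {
  "series": "0 0 -5 0 0 0.2 1; 0 0 -10 0 0 0.2 1; 0 0 -14 0 0 0.2 1; 0 0 -17 0 0 0.2 1; 0 0 -18 0 0 0.2 1; 0 0 -18 0 0 0.2 1; 0 0 -18 0 0 0.2 1"
}}

```text
t: 17.37
tcp_pos: [0.5928, -0.1486, 0.1855]
orientation: [[-0.225, 0.974, -0.001], [0.974, 0.225, 0.002], [0.002, -0.0, -1.0]]
force: [-5.5, 1.5, 7.7]
finger_gap: 0.0094
grasp_force: 40.0
```

Run:
```python
from h import *
s=arm.state();print(s["tcp_pos"],s["force"],s["wrist_torque"],np.degrees(np.arctan2(s["orientation"][1][1],s["orientation"][0][1])))
```

```text
[ 0.59281699 -0.14863694  0.18553125] [-5.50335315  1.46761423  7.67246945] [0.28951137 1.30199405 0.01564516] 13.02863509061746
```

Emit:
{"fn": "send_rows", "kwargs": {
  "series": "0 0 -2 0 -0.4 -0.3 1; 0 0 -3.5 0 -0.4 -0.3 1; 0 0 -3.5 0 -0.4 -0.3 1; 0 0 -3.5 0 -0.4 -0.3 1"
}}

```text
t: 17.7
tcp_pos: [0.5926, -0.1487, 0.1855]
orientation: [[-0.284, 0.959, -0.0], [0.959, 0.284, 0.001], [0.001, -0.0, -1.0]]
force: [-4.6, 4.5, 6.2]
finger_gap: 0.0096
grasp_force: 40.0
```

Run:
```python
from h import *
s=arm.state();print(s["tcp_pos"],s["force"],s["wrist_torque"],np.degrees(np.arctan2(s["orientation"][1][1],s["orientation"][0][1])))
```

```text
[ 0.59261451 -0.14865383  0.18554582] [-4.61878459  4.50684657  6.19455164] [ 1.12408463  1.0552985  -0.09653569] 16.488281364883242
```

Emit:
{"fn": "send_rows", "kwargs": {
  "series": "0 0 2 0 -0.3 -0.5 1; 0 0 3.5 0 -0.3 -0.8 1; 0 0 3.5 0 -0.3 -0.8 1; 0 0 3.5 0 -0.3 -3 1; 0 0 3.5 0 -0.3 -6 1; 0 0 3.5 0 -0.3 -6 1"
}}

```text
t: 18.2
tcp_pos: [0.5927, -0.1495, 0.1921]
orientation: [[-0.225, 0.974, 0.001], [0.974, 0.225, -0.0], [-0.0, 0.001, -1.0]]
force: [-0.8, 0.2, -0.8]
finger_gap: 0.0101
grasp_force: 40.0
```

Run:
```python
from h import *
s=arm.state();print(s["tcp_pos"],s["force"],s["wrist_torque"],np.degrees(np.arctan2(s["orientation"][1][1],s["orientation"][0][1])))
```

```text
[ 0.59269146 -0.14952582  0.19210279] [-0.80173937  0.2447902  -0.77733446] [-0.04012164  0.03582948  0.00319306] 13.01577589461936
```

Emit:
{"fn": "send_rows", "kwargs": {
  "series": "0 0 0 0 0 -4 1; 0 0 0 0 0 -8 1; 0 0 0 0 0 -12 1; 0 0 0 0 0 -15 1; 0 0 0 0 0 -18 1; 0 0 0 0 0 -21 1; 0 0 0 0 0 -24 1; 0 0 0 0 0 -24 1"
}}

```text
t: 18.87
tcp_pos: [0.5926, -0.1495, 0.2161]
orientation: [[-0.225, 0.974, 0.001], [0.974, 0.225, -0.0], [-0.0, 0.001, -1.0]]
force: [0.1, 0.4, -2.6]
finger_gap: 0.0099
grasp_force: 40.0
```

Emit:
{"fn": "send_rows", "kwargs": {
  "series": "0 0 0 0 0 -6 1; 0 0 0 0 0 -14 1; 0 0 0 0 0 -24 1; 0 0 0 0 0 -36 1; 0 0 0 0 0 -50 1; 0 0 0 0 0 -61 1; 0 0 0 0 0 -61 1; 0 0 0 0 0 -61 1"
}}

```text
t: 19.53
tcp_pos: [0.5927, -0.1493, 0.2773]
orientation: [[-0.225, 0.974, 0.001], [0.974, 0.225, 0.0], [-0.0, 0.001, -1.0]]
force: [-0.8, -0.5, -2.1]
finger_gap: 0.0096
grasp_force: 40.0
```

Run:
```python
from h import *
np.set_printoptions(precision=4,suppress=True)
s=arm.state();print(s["tcp_pos"],s["force"],s["finger_gap"],s["grasp_force"])
plan((.4745,-.2898,.278),-23.5)
p=arm.snapshot("scene")
z=cv2.resize(p["image"][170:270,200:320],None,fx=5,fy=5,interpolation=cv2.INTER_CUBIC); cv2.imwrite("pics/out.png",z)
```

```text
[ 0.5927 -0.1493  0.2773] [-0.8403 -0.4948 -2.091 ] 0.00964776368176563 39.999595284461975
rot [ 0.08 -0.02 36.5 ] shift [-110.3 -146.7   -0.9]
rot [   0.02    0.11 -143.5 ] shift [-110.3 -146.7   -0.9]
```

View pics/out.png

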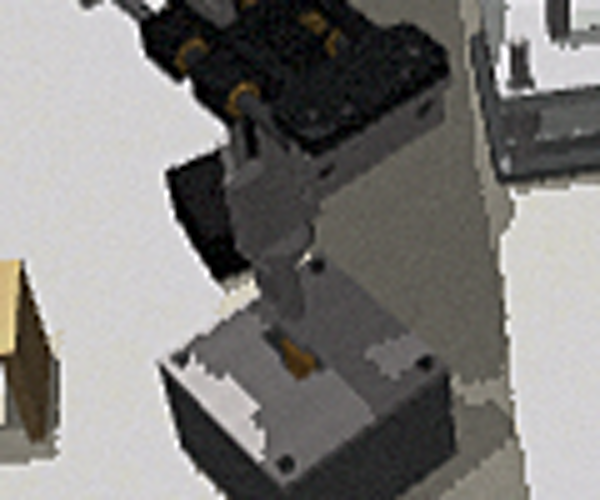

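Emit:
{"fn": "send_rows", "kwargs": {
  "series": "0 0 5 -15 -20 -5 1; 0 0 10 -32 -43 -5 1; 0 0 15 -50 -66 -5 1; 0 0 20 -68 -90 -5 1; 0 0 26 -85 -113 -5 1; 0 0 32 -100 -133 -5 1; 0 0 36.5 -110 -146.5 -3 1; 0 0 36.5 -110 -146.5 -3 1; 0 0 36.5 -110 -146.5 -3 1"
}}

```text
t: 20.33
tcp_pos: [0.4738, -0.2898, 0.2789]
orientation: [[0.4, 0.917, -0.001], [0.917, -0.4, 0.0], [-0.0, -0.001, -1.0]]
force: [0.9, 0.6, -1.3]
finger_gap: 0.0094
grasp_force: 40.0
```

Run:
```python
from h import *
np.set_printoptions(precision=4,suppress=True)
plan((.4745,-.2898,.22),-23.5)
```

```text
rot [-0.06  0.01 -0.05] shift [ 0.3  0.7 58.9]
rot [  0.02   0.09 179.95] shift [ 0.3  0.7 58.9]
```

Emit:
{"fn": "send_rows", "kwargs": {
  "series": "0 0 0 0.3 -0.3 10 1; 0 0 0 0.3 -0.3 22 1; 0 0 0 0.3 -0.3 30 1; 0 0 0 0.3 -0.3 38 1; 0 0 0 0.3 -0.3 46 1; 0 0 0 0.3 -0.3 54 1; 0 0 0 0.3 -0.3 60 1; 0 0 0 0.3 -0.3 60 1"
}}

```text
t: 21.0
tcp_pos: [0.4738, -0.2889, 0.2182]
orientation: [[0.399, 0.917, -0.002], [0.917, -0.399, 0.0], [-0.0, -0.002, -1.0]]
force: [-0.6, 0.3, -0.6]
finger_gap: 0.0099
grasp_force: 40.0
```

Emit:
{"fn": "send_rows", "kwargs": {
  "series": "0 0 0 -0.7 0 6 1; 0 0 0 -0.7 0 13 1; 0 0 0 -0.7 0 20 1; 0 0 0 -0.7 0 26 1; 0 0 0 -0.7 0 30 1; 0 0 0 -0.7 0 32 1; 0 0 0 -0.7 0 33 1; 0 0 0 -0.7 0 33 1"
}}

```text
t: 21.67
tcp_pos: [0.4739, -0.2898, 0.1864]
orientation: [[0.399, 0.917, -0.0], [0.917, -0.399, -0.0], [-0.0, -0.0, -1.0]]
force: [0.4, -0.2, -0.9]
finger_gap: 0.0097
grasp_force: 40.0
```

Emit:
{"fn": "send_rows", "kwargs": {
  "series": "0 0 0 0 0 1 1; 0 0 0 0 0 1.3 1; 0 0 0 0 0 1.3 1; 0 0 0 0 0 1.3 1"
}}

```text
t: 22.0
tcp_pos: [0.4741, -0.2899, 0.1855]
orientation: [[0.399, 0.917, 0.0], [0.917, -0.399, -0.0], [0.0, 0.0, -1.0]]
force: [-1.2, 0.4, 4.7]
finger_gap: 0.0097
grasp_force: 40.0
```

Seated on the shelf; release gently and go up.

Emit:
{"fn": "send_rows", "kwargs": {
  "series": "0 0 0 0 0 -0.5 1; 0 0 0 0 0 -0.5 0.8; 0 0 0 0 0 -0.5 0.6; 0 0 0 0 0 -0.5 0.4; 0 0 0 0 0 -0.5 0.4; 0 0 0 0 0 -0.5 0.4; 0 0 0 0 0 -0.5 0.4; 0 0 0 0 0 -0.5 0.4"
}}

```text
t: 22.67
tcp_pos: [0.4739, -0.2897, 0.1857]
orientation: [[0.399, 0.917, -0.0], [0.917, -0.399, -0.0], [-0.0, -0.0, -1.0]]
force: [0.5, -0.1, -0.4]
finger_gap: 0.053
grasp_force: 0.0
```

Emit:
{"fn": "send_rows", "kwargs": {
  "series": "0 0 0 0 0 -10 0.4; 0 0 0 0 0 -30 0.3; 0 0 0 0 0 -60 0.2; 0 0 0 0 0 -95 0; 0 0 0 30 20 -130 0; 0 0 0 65 40 -150 0; 0 0 0 100 60 -150 0; 0 0 0 135 80 -150 0; 0 0 0 135 80 -150 0; 0 0 0 135 80 -150 0"
}}

```text
t: 23.5
tcp_pos: [0.6036, -0.1947, 0.3358]
orientation: [[0.394, 0.919, -0.0], [0.919, -0.394, -0.0], [-0.0, -0.0, -1.0]]
force: [-0.4, -0.8, -0.2]
finger_gap: 0.0939
grasp_force: 0.0
```

Run:
```python
from h import *
np.set_printoptions(precision=4,suppress=True)
s=arm.state();print(s["t"],s["tcp_pos"],s["finger_gap"])
for c in("top","scene"):
    p=arm.snapshot(c); q=pts(p,np.ones((400,640),bool))
    for k,(x,y) in dict(rk=(.454,-.355),k=(.475,-.292)).items():
        a=q[(abs(q[:,0]-x)<.03)&(abs(q[:,1]-y)<.03)&(q[:,2]>.095)&(q[:,2]<.14)]
        if len(a)>4: box(a,c+k); print(a[:,2].max())
    a=q[(abs(q[:,0]-.45)<.105)&(abs(q[:,1]-.11)<.11)&(q[:,2]>.053)&(q[:,2]<.072)]
    if len(a)>4: box(a,c+"tray")
cv2.imwrite("pics/end.png",p["image"])
```

```text
23.5 [ 0.6036 -0.1947  0.3358] 0.09387435549011261
toprk 8 [ 0.4432 -0.3686] [0.005  0.0095] 52.5 mean [ 0.4429 -0.3687  0.1174]
0.12081517947667239
toptray 1764 [0.4531 0.1115] [0.1501 0.1093] 69.9 mean [0.4526 0.1112 0.0618]
scenerk 201 [ 0.45   -0.3556] [0.0457 0.0135] 69.5 mean [ 0.4528 -0.3546  0.1117]
0.12867975969925083
scenek 214 [ 0.4748 -0.2934] [0.0402 0.0117] 67.4 mean [ 0.4769 -0.2933  0.1154]
0.13096264163914326
scenetray 1180 [0.4531 0.109 ] [0.1506 0.1163] 69.9 mean [0.4612 0.1023 0.0614]
```

View pics/end.png

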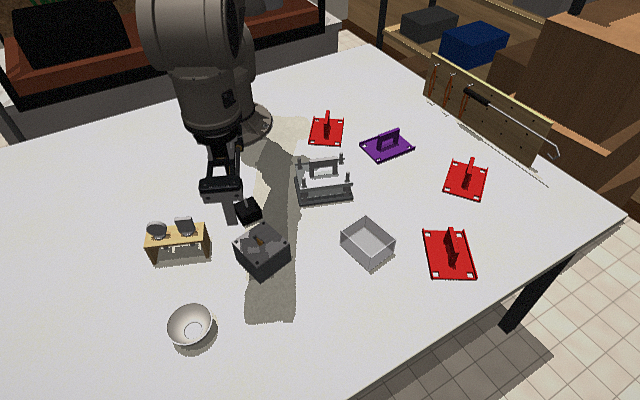

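The final picture shows the tray on the stand (323,180), both keys hanging in the rack (157,230 and 187,226), and the lock cover clear (262,245). Nothing else has moved, so I'm handing in.

```bash
python3 -c "
from cell import arm
print(arm.job_done())"
```

```text
the job is handed in; nothing more can be done
None
```

The job is handed in with no verdict shown: the tray is down on all four shoulders, the interlock key was turned to its stop and back (the stop judged by a torque rise), and it hangs in its rack slot. The last check showed no bystander moved.

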